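Load a whetstone under the spring clip of a sharpening bridge

ROBOT

A 6-joint arm with a two-finger parallel gripper is mounted at the origin on the work surface. World frame = base frame: x ahead of the robot, y to its left, z up, the work surface at z = 0. Lengths are in mm, angles in rad, forces in N, time in s.
With the tool pointing down it reaches from about 275 to 825 mm from the base axis. Payload 5.2 kg.
Tool frame: the origin (TCP) lies at the very end of the fingers, on their centre line; the grasp point (between the pads) lies 19 mm behind it; z points along the fingers, y is the direction in which the jaws open and shut (so a half turn about z gives the same grasp; the last joint's range is limited). The gripper opens to 93 mm and grips with 3 to 60 N. Pads are 15 mm wide; open, the fingers measure 128 mm over their backs; the gripper's body (75 mm by 188 mm) begins 65 mm behind the grasp point.
Start: joints at [0.967, 0.259, 1.535, -0, 1.348, -0.203], TCP at [214.564, 506.426, 218.653] pointing down, gripper open.
Joint ranges: [-3.14, 3.14], [-0.91, 2.08], [0.19, 2.58], [-1.22, 4.36], [0.22, 2.71], [-3.12, 3.12]. Speed limits (rad/s): [2.57, 2.57, 3.14, 3.14, 3.14, 3.14].

INTERFACE

Orientations are given as [roll, pitch, yaw] about the fixed x, y, z axes, in that order (R = Rz(yaw) Ry(pitch) Rx(roll)).
In Python, from bench import robot gives the robot as it stands. The module is installed in compiled form; this text tells all that it offers. Calls block until the motion is done:
- robot.move_ptp(position, orientation): joint-space move of the TCP to a pose.
- robot.move_linear(position, ori=None, speed=150, f_stop=None): straight line of the TCP; ori=None keeps the orientation; speed is the mean speed in mm/s. With f_stop (N) it stops when the force on the tool has changed by that much, and returns True; else False.
- robot.move_j(angles): joint-space move.
- robot.move_gripper(opening): opening from 0.0 (shut) to 1.0 (fully open); the grip force is fixed at half the most; returns when the fingers have stopped.
- robot.sleep(seconds).
- robot.inverse_kinematics(position, orientation): joint angles nearest the present ones, or None.
- robot.get_image(name): name is "scene" or "side" or "wrist"; returns a dict with "img" (480x640x3 uint8, blue, green, red), "fovy" (degrees; the focal length in pixels is half the picture's height over the tangent of half this angle, whatever the lens; pixels are square), "cx", "cy" (the principal point, pixels), "k1" (the pictures are not rectified: a ray, as slopes to the right and down, at radius r is drawn at 1 + k1 r^2 times it, then the intrinsics apply), "eye" and "orientation" of the camera in the world. Camera axes: x right, y down, z forward; pixel columns grow to the right and rows downward; lengths in mm; the calibration is good to about 2 mm. A picture is of the moment at which its call begins. There is no depth.
A pose or a line that the arm cannot do raises robot.MotionError and nothing moves.
- robot.hand_in(): hands the job in, once; it reports no verdict.
Readings, each from a call of its own:
- robot.current_t(): time.
- robot.current_qpos(): joint angles.
- robot.current_joint_vel(): joint speeds.
- robot.current_joint_efforts(): joint torques, N m.
- robot.current_tcp_pos(): TCP position.
- robot.current_eef_rot(): TCP orientation.
- robot.current_contact_force(): force on the tool from outside, world axes, zero at the start.
- robot.current_ft_torque(): the same for the moment, N m.
- robot.current_gripper_width(): opening from 0.0 (shut) to 1.0 (fully open).
Only numpy, scipy, OpenCV 4.12 (cv2) and the standard library are available. Lean on these libraries where they do the work, as an engineer would, in place of code of your own. Each camera call takes 0.05 s, during which the arm holds its last target.

TASK

Hold the red thumb bar of the stone holder's spring clip down with one fingertip so that the jaw lifts, and while you hold it down push the cream-coloured whetstone along its channel with the other fingertip until it is fully home against the end stop. Only then let the bar go, so that the jaw comes down on the stone, and leave everything untouched. Do not pinch or lift the stone, and leave the other stones, the knife and the rest of the bench things where they are.

Things in the scene. Friction and masses are not known exactly. Their poses are not given: they have to be found in the camera images.
- holder: Blue open tub, 270 x 290 mm, 90 mm high, fixed at a new place and yaw each time, bridged by a wooden board with the stone channel. Origin: on the bench, below the stone's home. x: the way the stone is pushed; y: from the channel towards the red bar; z up. Board top at z = 110, x -170 to 110, y +-52 mm. Loose: a rubbing stone beyond the end stop, two spare stones in the tub.
- home (a point): Where the stone's centre must come to lie, fixed at (0, 0, 119) mm in the holder's frame, same axes. The end stop, 13 mm high, has its face 50 mm ahead of it (+x). Two steel rails beside the channel, 8 mm high and 5 mm thick, have inner faces at y = +-26.5 and run from x = -130 to 50 mm.
- stone_center (a point): Centre of the flat whetstone, 100 (along x) x 50 x 18 mm, 140 to 280 g, cream, with a thin orange lower layer mostly hidden by the rails. It starts flat on the board in the channel, its centre 45 to 75 mm short of home, its leading edge 8 to 38 mm short of the jaw.
- clip (a joint): Angle (rad) of the spring clip, a rocker with its pivot along the holder's x at y = 38, z = 120 mm. 0 = at rest, jaw 8 mm over the board, blocking the stone. Pressing the red bar makes it grow to the stop at 0.50 (about 5 N on the bar), jaw 24 mm over the board; above 0.42 the stone passes freely. Springs back when let go; closed on the stone it reads about 0.3.
- bar_middle (a point): On the red thumb bar's top face, mid-length, mid-width. Flat strip 30 mm wide along the channel, x from -160 to 40 mm in the holder's frame. At rest its centre line is at y = 71, z = 133, sloping up away from the channel; pressed to its stop it is level at z = 116, y 58 to 88, lower than the stone's top (128). A fingertip may slide along it. Nothing stands above it.
- jaw_toe (a point): Underside of the clip's jaw, a toe 24 mm long in x (13 to 37 mm in the holder's frame) over the channel at about y = 5, on a steel arm that crosses above the stone from the pivot.
Not all that is in view belongs to the job. What is shaped like the part that bears stone_center but purple is not meant.

How it is judged (in metres and radians):
On the way, in this order (a step that is already met when the one before it is completed fails the run):
1. the thumb bar is held down by a finger and the jaw is up, while the stone still lies short of the jaw (value of joint clip above 0.34 rad and contact force between the fingers and clip above 0.5 N and x of stone_center in the frame of holder below -0.037 m), for 0.2 s.
2. the stone is home against the end stop while a finger still holds the bar down (value of joint clip above 0.33 rad and contact force between the fingers and clip above 0.5 N and x of stone_center in the frame of holder between -0.003 and 0.003 m), for 0.1 s.
At the end, for the whole second after the job is handed in: The stone lies flat in its channel within 3 mm of its home against the end stop, at rest, the thumb bar is released and the jaw presses on the stone with more than 1 N (x of stone_center in the frame of holder between -0.003 and 0.003 m and z of stone_center in the frame of holder between 0.115 and 0.123 m and angle between stone's own z axis and vertical below 0.06 rad and angle between the x axis of stone and the x axis of holder, either way round below 0.06 rad and value of joint clip between 0.2 and 0.36 rad and contact force between clip and stone above 1 N and linear speed of stone below 0.01 m/s); the robot touches nothing.
It fails at once if the stone is lifted more than 8 mm or tipped (z of stone_center in the frame of holder above 0.127 m or angle between stone's own z axis and vertical above 0.15 rad).
It fails at once if a bystander (spare or rubbing stone, knife, brush, mug, bottle) is moved more than 15 mm (distance of any of spare_grey, spare_dark, rubbing_stone, knife, oil_bottle, mug, brush from where it was at the start of the episode above 0.015 m).
It also fails if it takes over 51 s, if anything falls off the work surface, if the arm or the gripper's body presses on something with over 40 N, if the wrist force passes 120 N, or if a joint passes its speed limit or range.

## Working session

There is one attempt and no reset: what is moved stays moved. The work goes in short steps, each a Python script; the robot and the scene stay as the last script left them, time stands still between calls to the robot, and variables do not carry over. Pictures are saved under pics/ and viewed, and the job is handed in when it is done.

```bash
mkdir -p pics
cat > h.py <<'E'
import numpy as np, cv2
from bench import robot
from scipy.spatial.transform import Rotation as Ro
def cam(n):
    d=robot.get_image(n); return d
def rot(o):
    o=np.array(o,float)
    if o.shape==(3,3): return o
    return Ro.from_euler('xyz',o).as_matrix()
def ray(d,uv):
    f=240/np.tan(np.radians(d['fovy'])/2)
    K=np.array([[f,0,d['cx']],[0,f,d['cy']],[0,0,1]])
    p=cv2.undistortPoints(np.array(uv,float).reshape(-1,1,2),K,np.array([d['k1'],0,0,0,0.]))[:,0]
    return np.c_[p,np.ones(len(p))]@rot(d['orientation']).T
def onz(d,uv,z):
    r=ray(d,uv); e=np.array(d['eye'],float); return e+r*((z-e[2])/r[:,2])[:,None]
def proj(d,P):
    f=240/np.tan(np.radians(d['fovy'])/2)
    K=np.array([[f,0,d['cx']],[0,f,d['cy']],[0,0,1]])
    R=rot(d['orientation']); q=(np.atleast_2d(P)-np.array(d['eye']))@R
    s=q[:,:2]/q[:,2:]; s=s*(1+d['k1']*(s**2).sum(1))[:,None]
    return s*f+[d['cx'],d['cy']]
E
python3 - <<'E'
from h import *
import pickle
for n in ['scene','side','wrist']:
    d=cam(n); cv2.imwrite(f'pics/{n}0.png',d['img']); pickle.dump(d,open(f'{n}0.pkl','wb'))
    print(n,{k:v for k,v in d.items() if k!='img'})
print(robot.current_t(),robot.current_eef_rot())
E
```

```text
scene {'fovy': 48.04981543017424, 'cx': 321.8899178819885, 'cy': 246.34849699032813, 'k1': -0.024097510783480405, 'eye': array([1254.89105076,  528.22616414,  893.58742955]), 'orientation': array([-2.27469847,  0.00680407,  2.19910013])}
side {'fovy': 48.816910520953265, 'cx': 321.50622824040175, 'cy': 238.8876636442562, 'k1': -0.0009936730894393457, 'eye': array([366.63090297, 590.02234159, 852.09152921]), 'orientation': array([-2.44590299, -0.01617022, -2.86727116])}
wrist {'fovy': 64.95416338909583, 'cx': 324.48128705189106, 'cy': 248.7245328533256, 'k1': -0.0706934503413946, 'eye': array([151.86264172, 532.63572123, 383.52515499]), 'orientation': array([2.89108423e+00, 8.64565336e-04, 1.17087605e+00])}
0.15 [-3.14024682e+00 -2.89072649e-04  2.74079078e+00]
```

View pics/scene0.png

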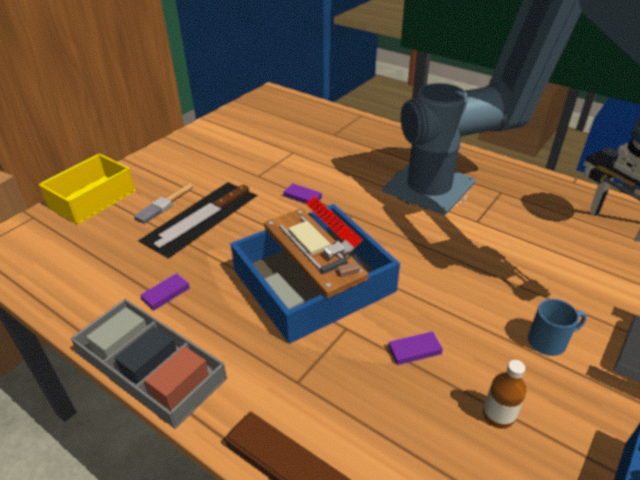

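View pics/side0.png

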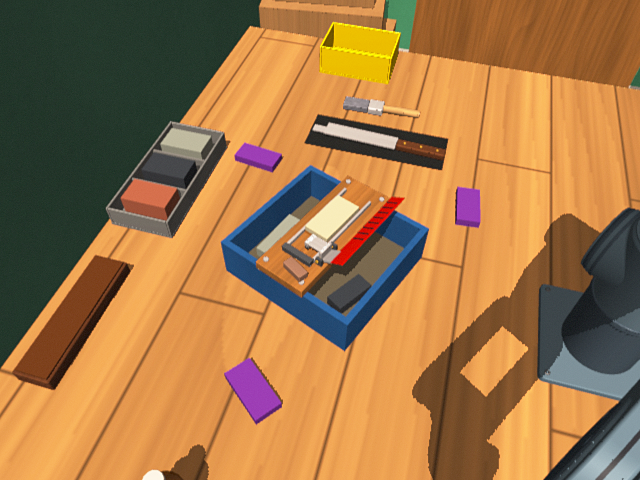

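View pics/wrist0.png

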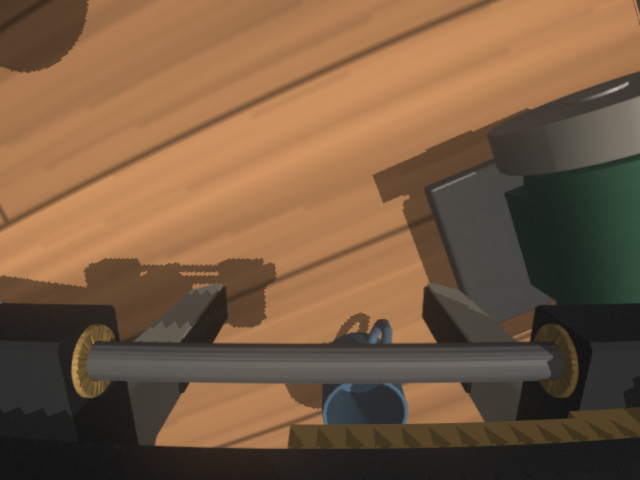

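Run:
```python
from h import *
import pickle
s=pickle.load(open('scene0.pkl','rb'));d=pickle.load(open('side0.pkl','rb'))
a=cv2.resize(s['img'][195:300,250:380],None,fx=6,fy=5.7,interpolation=cv2.INTER_CUBIC)[:600]
cv2.imwrite('pics/cs.png',cv2.resize(s['img'][195:300,250:380],None,fx=5.7,fy=5.7,interpolation=cv2.INTER_CUBIC))
cv2.imwrite('pics/cd.png',cv2.resize(d['img'][165:305,235:420],None,fx=4.25,fy=4.25,interpolation=cv2.INTER_CUBIC))
for n,c,(r0,r1,c0,c1) in [('scene',s,(195,300,250,380)),('side',d,(165,305,235,420))]:
    hsv=cv2.cvtColor(c['img'],cv2.COLOR_BGR2HSV); m0=np.zeros(hsv.shape[:2],np.uint8); m0[r0:r1,c0:c1]=255
    for nm,lo,hi,z in [('cream',(20,30,150),(38,140,255),128),('red',(0,220,150),(4,255,255),133)]:
        m=cv2.inRange(hsv,lo,hi)&m0
        k,l,st,ce=cv2.connectedComponentsWithStats(m); i=1+np.argmax(st[1:,4])
        ct=max(cv2.findContours((l==i).astype(np.uint8),0,1)[0],key=cv2.contourArea)[:,0].astype(float)
        P=onz(c,ct,z)[:,:2].astype(np.float32); (ctr,wh,an)=cv2.minAreaRect(P)
        print(n,nm,st[i],ctr,wh,an,'\n',cv2.boxPoints((ctr,wh,an)).round(1).tolist())
```

```text
scene cream [290 220  40  34 664] (516.887939453125, -51.3828125) (113.79717254638672, 50.253814697265625) 67.13713073730469 
 [[471.6000061035156, -94.0], [517.9000244140625, -113.5999984741211], [562.0999755859375, -8.699999809265137], [515.7999877929688, 10.800000190734863]]
scene red [307 199  54  47 566] (446.0859375, -36.26405334472656) (197.74691772460938, 33.91920852661133) 68.11571502685547 
 [[393.5, -121.69999694824219], [425.0, -134.3000030517578], [498.70001220703125, 49.20000076293945], [467.20001220703125, 61.79999923706055]]
side cream [ 305  195   54   47 1169] (515.6069946289062, -51.8377685546875) (106.16273498535156, 53.01169204711914) 68.72552490234375 
 [[471.6000061035156, -91.69999694824219], [521.0, -110.9000015258789], [559.5999755859375, -12.0], [510.20001220703125, 7.199999809265137]]
side red [332 197  72  68 838] (442.59930419921875, -39.88214874267578) (205.92401123046875, 21.441102981567383) 68.47183227539062 
 [[394.79998779296875, -131.6999969482422], [414.79998779296875, -139.60000610351562], [490.3999938964844, 52.0], [470.3999938964844, 59.79999923706055]]
```

View pics/cs.png

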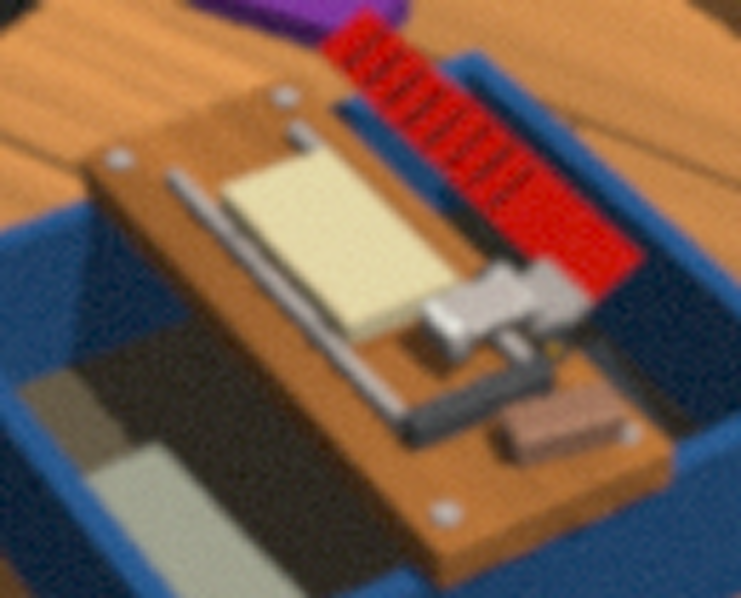

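View pics/cd.png

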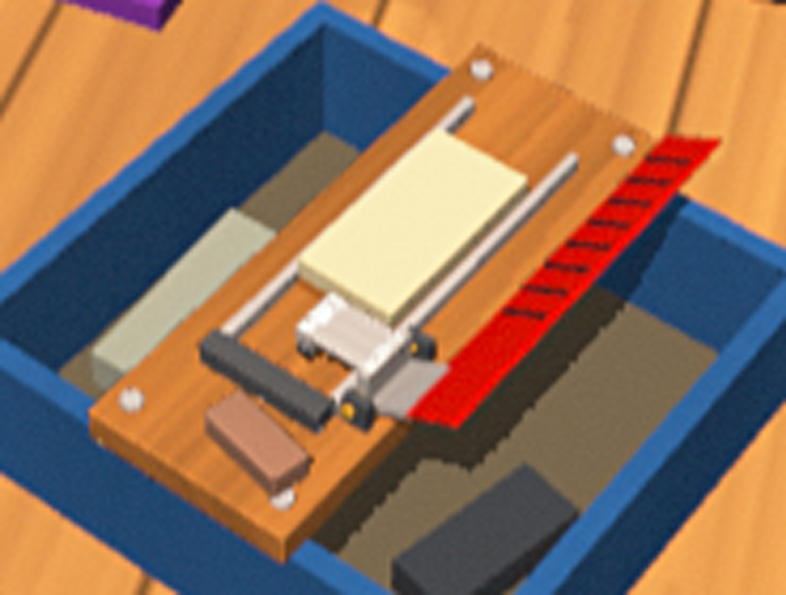

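The wanted stone is the cream slab in the channel, at scene (310,237) and side (333,217). Things it could be confused with:
- Purple blocks: scene (303,193), (165,291), (415,348).
- Grey spare stone in the tub: scene (283,290).
- Dark spare stone: side (349,292).
- Rubbing stone: scene (348,268).
- Tray stones: scene (115,332), (147,352), (177,377).

The crop confirms the cream slab lies between the rails. The jaw is ahead of it and the red bar is beside it.

```bash
cat >> h.py <<'E'
def fit2(L,W):
    L=np.array(L,float)[:,:2];W=np.array(W)[:,:2];a=L-L.mean(0);b=W-W.mean(0)
    th=np.arctan2((a[:,0]*b[:,1]-a[:,1]*b[:,0]).sum(),(a*b).sum())
    R=np.array([[np.cos(th),-np.sin(th)],[np.sin(th),np.cos(th)]]);t=W.mean(0)-R@L.mean(0)
    return th,t,(L@R.T+t-W)
E
python3 - <<'E'
from h import *
import pickle
s=pickle.load(open('scene0.pkl','rb'));d=pickle.load(open('side0.pkl','rb'))
def un(p,sc,o): return (np.array(p,float)+.5)/sc-.5+np.array(o)
bd=un([(480,45),(282,543),(92,412)],4.25,(235,165)); Lb=[(-170,-52),(110,52),(110,-52)]
bs=un([(443,552),(670,450),(88,168)],5.7,(250,195)); Ls=[(110,-52),(110,52),(-170,-52)]
Wd=onz(d,bd,110);Ws=onz(s,bs,110)
for L,W in [(Lb,Wd),(Ls,Ws),(Lb+Ls,np.r_[Wd,Ws])]:
    th,t,r=fit2(L,W);print(np.degrees(th),t,r.round(1).tolist())
R=np.array([[np.cos(th),-np.sin(th)],[np.sin(th),np.cos(th)]])
sd=onz(d,un([(448,132),(526,180),(390,306),(300,262)],4.25,(235,165)),128)
ss=onz(s,un([(318,150),(222,190),(460,283),(352,333)],5.7,(250,195)),128)
print(((sd[:,:2]-t)@R).round(1),((ss[:,:2]-t)@R).round(1))
c=R@[-100,36]+t
for yaw in (th,th-np.pi): print(robot.inverse_kinematics([c[0],c[1],300],[np.pi,0,yaw]))
robot.move_ptp([c[0],c[1],300],[np.pi,0,th])
w=cam('wrist');cv2.imwrite('pics/w1.png',w['img']);pickle.dump(w,open('w1.pkl','wb'))
print(robot.current_t(),robot.current_tcp_pos(),w['eye'],w['orientation'])
E
```

```text
68.46387517242778 [531.48775178  -9.57301883] [[-0.4, 0.5], [-0.8, -1.2], [1.2, 0.7]]
68.7996921562677 [534.94773288  -5.9283624 ] [[3.0, 3.6], [-1.4, 3.6], [-1.6, -7.2]]
68.62838647288322 [533.21710117  -7.74941298] [[1.9, 2.3], [0.6, 0.6], [2.7, 2.8], [1.5, 1.5], [-2.7, 1.8], [-3.9, -8.9]]
[[-101.3  -19.4]
 [ -98.4   25.3]
 [  -3.    21.4]
 [   0.9  -23.8]] [[-98.2  22.3]
 [-96.8 -23.7]
 [  3.9  24.5]
 [  6.1 -26. ]]
[-0.42443122  0.0697392   1.56654898  0.          1.50530448 -0.0514262 ]
[-4.24431223e-01  6.97391962e-02  1.56654898e+00 -4.44089210e-16
  1.50530448e+00  3.09016645e+00]
2.5167 [463.36219282 -86.9908398  299.91164778] [488.50808695 -23.68435885 465.52923333] [ 2.89226619e+00 -3.55866492e-04 -3.70820440e-01]
```

View pics/w1.png

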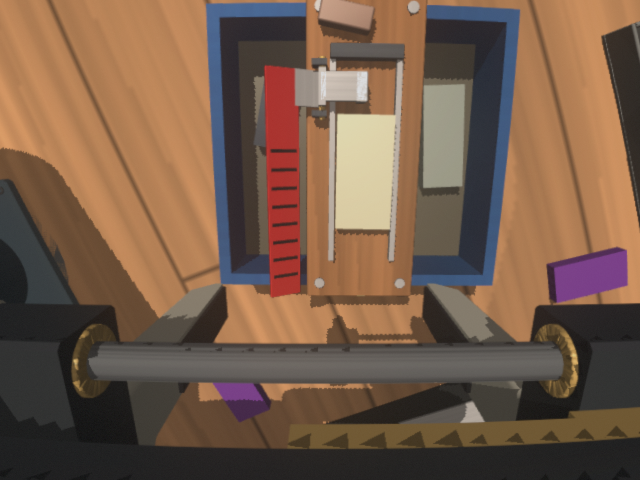

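Run:
```python
from h import *
import pickle
w=pickle.load(open('w1.pkl','rb'));im=w['img']
cv2.imwrite('pics/w1c.png',cv2.resize(im[30:310,250:430],None,fx=2.1,fy=2.1,interpolation=cv2.INTER_CUBIC))
cv2.imwrite('pics/w1d.png',cv2.resize(im[195:305,255:425],None,fx=4.5,fy=4.5,interpolation=cv2.INTER_CUBIC))
cv2.imwrite('pics/w1e.png',cv2.resize(im[20:140,255:425],None,fx=4.5,fy=4.5,interpolation=cv2.INTER_CUBIC))
```

```text
(no output)
```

View pics/w1d.png

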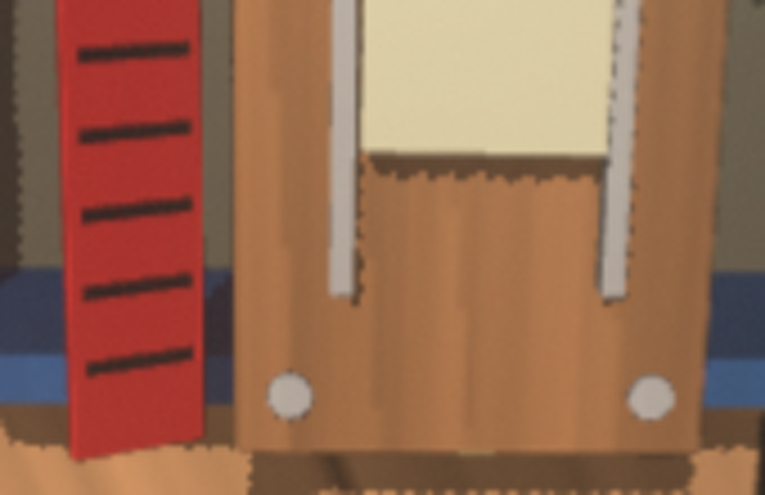

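View pics/w1e.png

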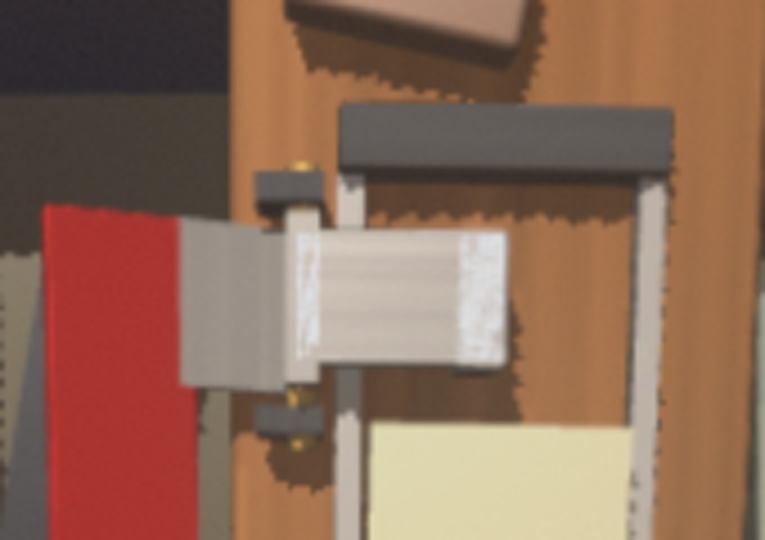

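Run:
```python
from h import *
import pickle
w=pickle.load(open('w1.pkl','rb'))
def un(p,o): return (np.array(p,float)+.5)/4.5-.5+np.array(o)
D=(255,195);E=(255,20)
A=[((330,297),D,118,(-130,31.5)),((355,297),D,118,(-130,26.5)),((600,298),D,118,(-130,-26.5)),((628,298),D,118,(-130,-31.5)),
((237,450),D,110,(-170,52)),((697,452),D,110,(-170,-52)),((365,177),E,118,(50,26.5)),((638,179),E,118,(50,-26.5))]
W=np.array([onz(w,un(p,o),z)[0] for p,o,z,l in A]);th,t,r=fit2([a[3] for a in A],W)
print(np.degrees(th),t);R=np.array([[np.cos(th),-np.sin(th)],[np.sin(th),np.cos(th)]])
print((r@R).round(1).tolist())
S=np.array([onz(w,un(p,o),128)[0] for p,o in [((360,150),D),((610,155),D),((370,424),E),((632,428),E)]])
print('stone',((S[:,:2]-t)@R).round(1))
S=np.array([onz(w,un(p,E),123)[0] for p in [(340,166),(672,170)]]);print('stop',((S[:,:2]-t)@R).round(1))
np.savez('fr.npz',th=th,t=t)
```

```text
68.44231875563715 [532.60594691  -8.59071407]
[[0.5, 0.0], [0.4, 0.3], [0.4, -0.3], [0.4, 0.7], [-1.5, 0.1], [-1.4, -0.8], [0.8, 0.4], [0.5, -0.5]]
stone [[-96.6  25.8]
 [-97.3 -25. ]
 [  2.7  25. ]
 [  2.5 -24.9]]
stop [[ 50.   31. ]
 [ 50.1 -31.5]]
```

```bash
cat >> h.py <<'E'
def HW(x,y):
    f=np.load('fr.npz');th=float(f['th']);return np.array([[np.cos(th),-np.sin(th)],[np.sin(th),np.cos(th)]])@[x,y]+f['t'],th
def P(x,y,z):
    c,th=HW(x,y);return [c[0],c[1],z]
E
python3 - <<'E'
from h import *
th=HW(0,0)[1]
robot.move_gripper(0.6)
robot.move_ptp(P(-114,36.5,220),[np.pi,0,th])
robot.move_linear(P(-114,36.5,148),speed=80)
print(robot.current_t(),robot.current_gripper_width(),robot.current_tcp_pos(),robot.current_contact_force())
d=cam('side');s=cam('scene')
cv2.imwrite('pics/d2.png',cv2.resize(d['img'][125:305,235:420],None,fx=3.3,fy=3.3,interpolation=cv2.INTER_CUBIC))
cv2.imwrite('pics/s2.png',cv2.resize(s['img'][165:300,250:380],None,fx=4.4,fy=4.4,interpolation=cv2.INTER_CUBIC))
cv2.imwrite('pics/w2.png',cam('wrist')['img'])
E
```

```text
4.775 0.5995351406944953 [ 457.20948616 -101.38832718  148.53126023] [-0.22638744  0.05691372  0.17024444]
```

View pics/d2.png

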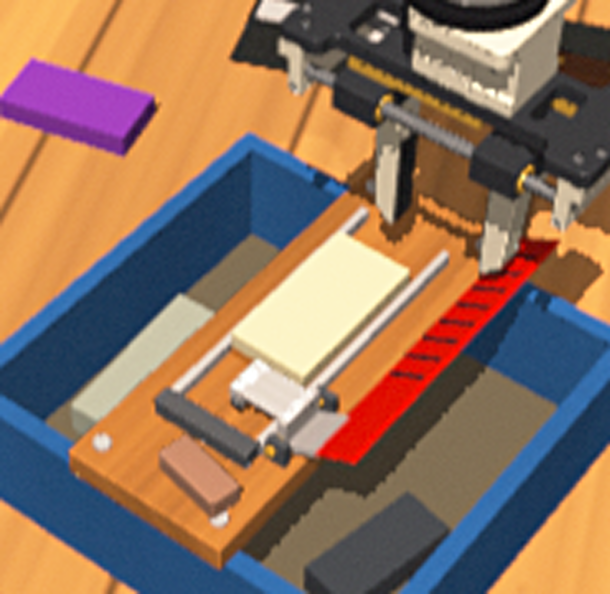

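View pics/w2.png

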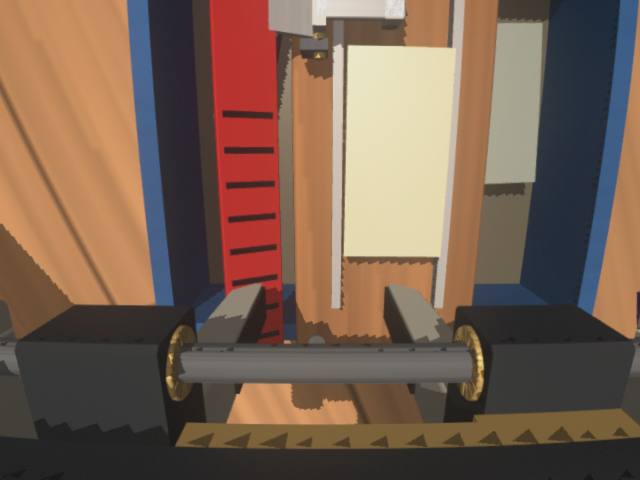

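View pics/s2.png

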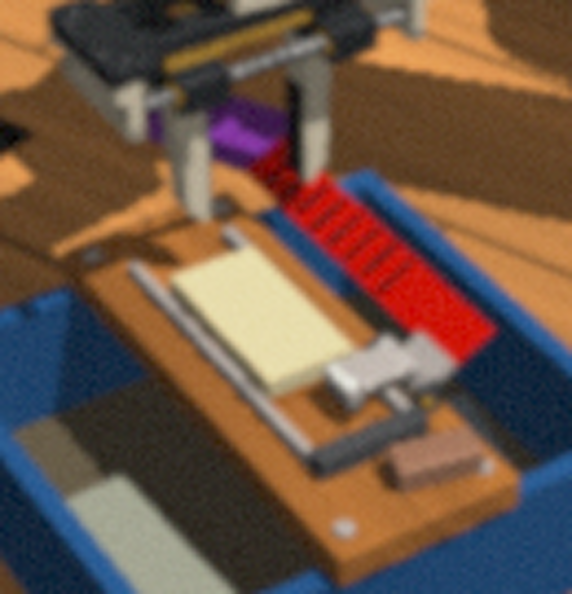

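The left fingertip is above the red bar and the right one is behind the stone between the rails, so I'm pressing down now.

Run:
```python
from h import *
hit=robot.move_linear(P(-114,36.5,113.5),speed=18,f_stop=8)
print(hit,robot.current_t(),robot.current_tcp_pos(),robot.current_contact_force())
robot.sleep(0.3)
print(robot.current_t(),robot.current_tcp_pos(),robot.current_contact_force())
d=cam('side');s=cam('scene')
cv2.imwrite('pics/d3.png',cv2.resize(d['img'][125:305,235:420],None,fx=3.3,fy=3.3,interpolation=cv2.INTER_CUBIC))
cv2.imwrite('pics/w3.png',cam('wrist')['img'])
```

```text
True 6.5417 [ 456.60473391 -101.09953172  115.99954366] [-1.47439535  0.33323731  7.43251925]
6.8417 [ 456.51724441 -101.08011912  115.96591486] [-1.21196411 -0.52823706  7.08093744]
```

View pics/d3.png

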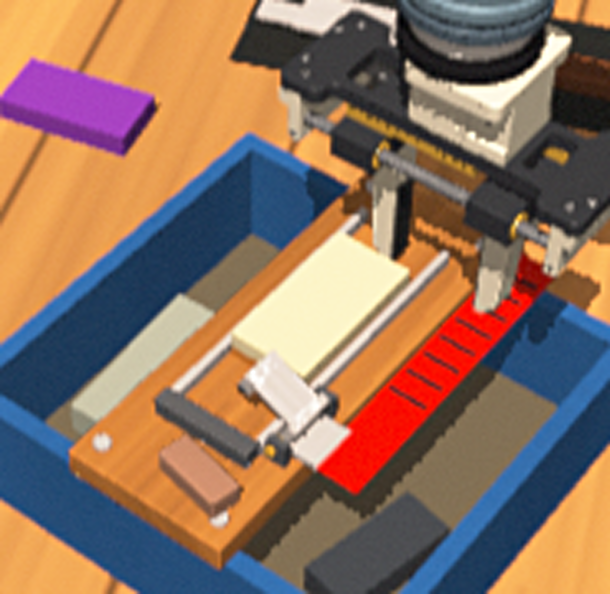

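View pics/w3.png

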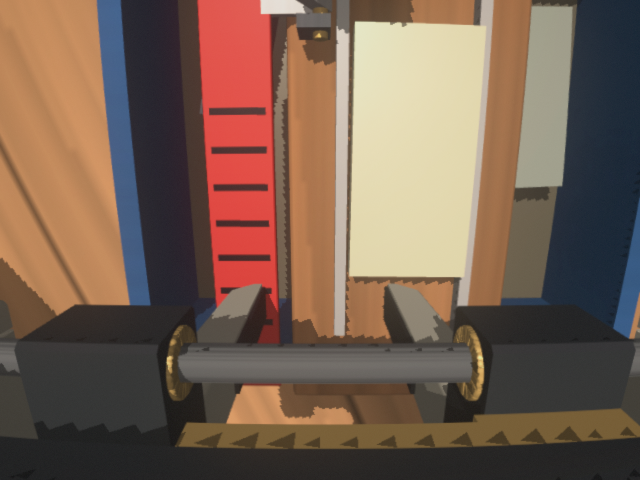

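Clip at its stop (tip z 116, 7 N), jaw up, stone not yet touched. Pushing.

Run:
```python
from h import *
f=np.load('fr.npz');th=float(f['th']);R=np.array([[np.cos(th),-np.sin(th)],[np.sin(th),np.cos(th)]])
def st(m):
    p=robot.current_tcp_pos();F=np.array(robot.current_contact_force());print(m,round(robot.current_t(),2),(R.T@(np.array(p[:2])-f['t'])).round(2),round(p[2],2),'F',(R.T@F[:2]).round(2),F[2].round(2))
st('start')
print(robot.move_linear(P(-80,36.5,115.4),speed=25,f_stop=15));st('mid')
print(robot.move_linear(P(-52,36.5,115.4),speed=18,f_stop=10));st('end')
robot.sleep(0.3);st('hold')
d=cam('side')
cv2.imwrite('pics/d4.png',cv2.resize(d['img'][125:305,235:420],None,fx=3.3,fy=3.3,interpolation=cv2.INTER_CUBIC))
cv2.imwrite('pics/w4.png',cam('wrist')['img'])
```

```text
start 6.99 [-113.99   36.73] 116.0 F [0.2  0.44] 7.56
False
mid 8.5 [-81.27  34.97] 116.14 F [-5.16  0.78] 5.28
True
end 9.68 [-59.6   34.89] 116.33 F [-1.28  0.34] 5.49
hold 9.98 [-59.59  34.89] 116.38 F [-1.42  1.08] 4.96
```

View pics/d4.png

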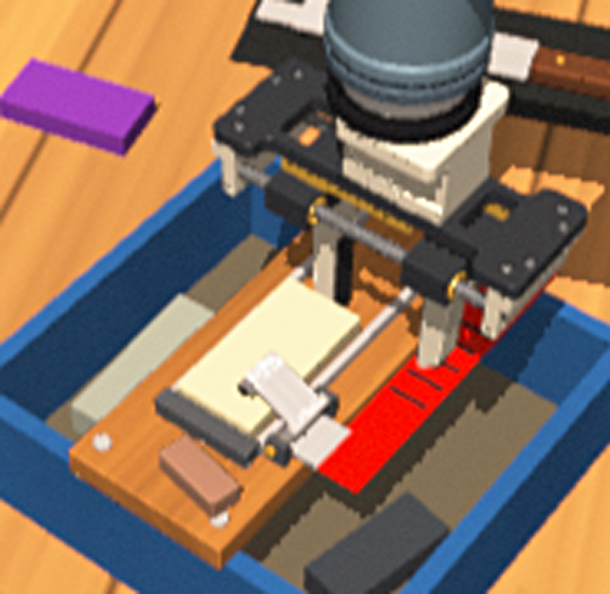

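View pics/w4.png

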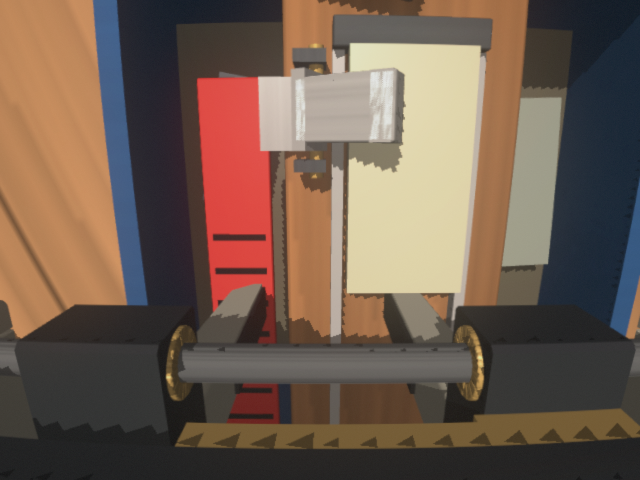

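The stone looks seated at the end stop, at wrist (410,48). The force has relaxed, though, so I'm pushing once more to confirm while still holding the bar.

Run:
```python
from h import *
f=np.load('fr.npz');th=float(f['th']);R=np.array([[np.cos(th),-np.sin(th)],[np.sin(th),np.cos(th)]])
def st(m):
    p=robot.current_tcp_pos();F=np.array(robot.current_contact_force());print(m,round(robot.current_t(),2),(R.T@(np.array(p[:2])-f['t'])).round(2),round(p[2],2),'F',(R.T@F[:2]).round(2),F[2].round(2))
print(robot.move_linear(P(-51,35.5,115.4),speed=12,f_stop=16));st('end')
robot.sleep(0.2);st('hold')
w=cam('wrist')
cv2.imwrite('pics/w5.png',cv2.resize(w['img'][0:140,280:520],None,fx=3.3,fy=3.3,interpolation=cv2.INTER_CUBIC))
def on(u,v,z): return (R.T@(onz(w,[(u,v)],z)[0,:2]-f['t'])).round(1)
print('rear edge',on(349,293,128),on(463,293,128))
hsv=cv2.cvtColor(w['img'],cv2.COLOR_BGR2HSV);m=cv2.inRange(hsv,(20,30,150),(38,140,255))
for u in (420,435,450):
    v=np.where(m[:,u])[0];print(u,v.min(),v.max(),on(u,v.min(),128),on(u,v.max()+1,128))
```

```text
True
end 10.49 [-59.65  34.9 ] 116.41 F [-0.68  0.45] 5.53
hold 10.69 [-59.65  34.92] 116.45 F [-0.95  1.8 ] 5.4
rear edge [-50.4  23.7] [-50.5 -26.5]
420 44 292 [49.3 -1.3] [-50.4  -7.4]
435 44 292 [49.5 -7. ] [-50.4 -14. ]
450 44 292 [ 49.6 -12.8] [-50.4 -20.7]
```

View pics/w5.png

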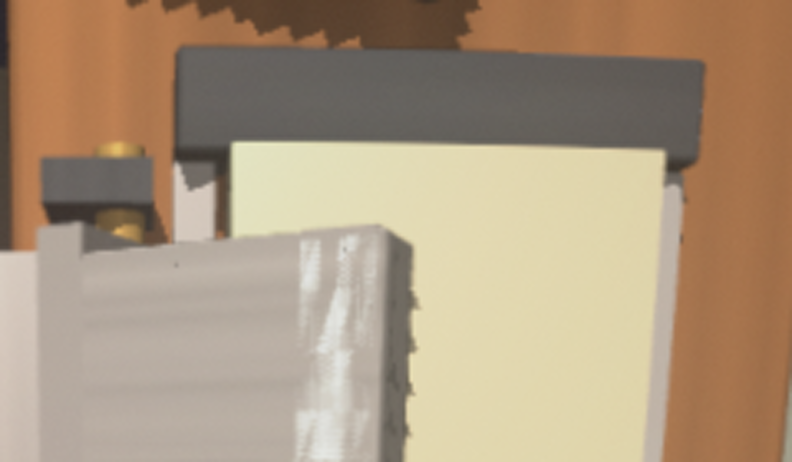

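Home is confirmed: a 16 N push gives no more motion, the rear edge is at -50.4 mm, and the bar is still held at about 5 N. I'm backing off the stone and then releasing.

Run:
```python
from h import *
robot.move_linear(P(-67,35.2,116),speed=25)
robot.move_linear(P(-67,35.2,150),speed=35)
robot.move_linear(P(-110,35.2,300),speed=150)
robot.sleep(0.3)
print(robot.current_t(),robot.current_contact_force())
f=np.load('fr.npz');th=float(f['th']);R=np.array([[np.cos(th),-np.sin(th)],[np.sin(th),np.cos(th)]])
w=cam('wrist');cv2.imwrite('pics/w6.png',w['img']);d=cam('side');cv2.imwrite('pics/d6.png',d['img']);cv2.imwrite('pics/d6c.png',cv2.resize(d['img'][165:305,235:420],None,fx=4.25,fy=4.25,interpolation=cv2.INTER_CUBIC))
hsv=cv2.cvtColor(w['img'],cv2.COLOR_BGR2HSV);m=cv2.inRange(hsv,(20,30,150),(38,140,255))
n,l,s,c=cv2.connectedComponentsWithStats(m);i=1+s[1:,4].argmax();print(s[i])
for u in range(s[i,0]+4,s[i,0]+s[i,2]-3,8):
    v=np.where(l[:,u]==i)[0];print(u,[(R.T@(onz(w,[(u,x)],128)[0,:2]-f['t'])).round(1).tolist() for x in (v.min(),v.max()+1)])
```

```text
13.8083 [-0.41937157  0.50114851 -0.76259127]
[ 337   38   62  124 6284]
341 [[49.2, 22.3], [-50.4, 21.1]]
349 [[49.3, 15.7], [-50.3, 14.1]]
357 [[49.3, 9.1], [-50.3, 7.1]]
365 [[49.4, 2.6], [-51.1, 0.1]]
373 [[49.5, -4.0], [-51.1, -6.9]]
381 [[49.6, -10.6], [-51.0, -13.9]]
389 [[49.7, -17.2], [-50.9, -20.9]]
```

View pics/w6.png

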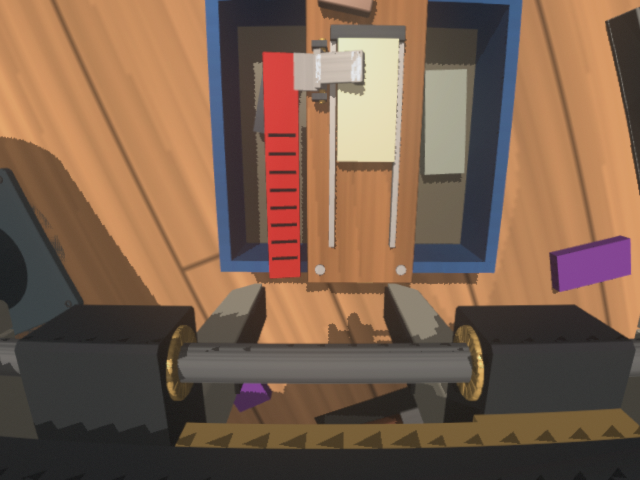

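View pics/d6c.png

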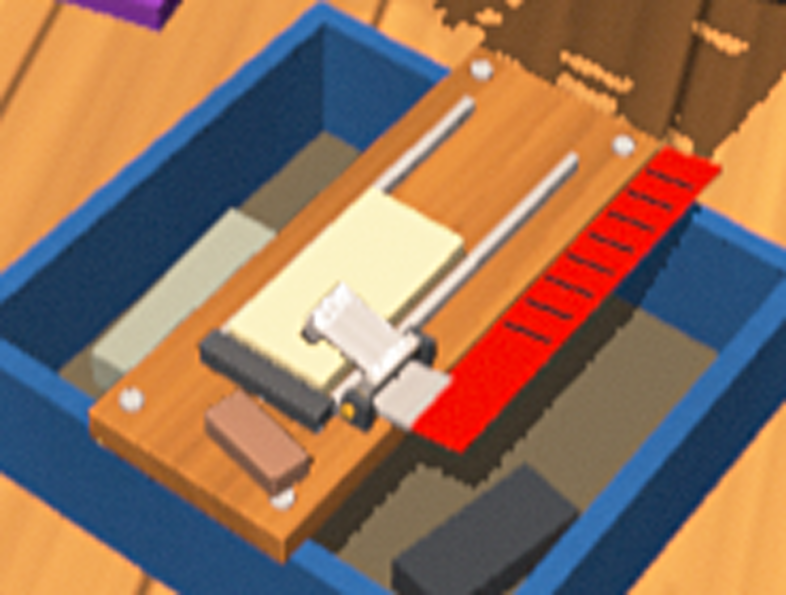

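The jaw is down on the stone, at crop (330,320), and the stone is against the stop with its centre at about x = -0.6 mm. The gripper is clear and the bystanders look unmoved.

Run:
```python
from h import *
robot.sleep(0.3); robot.hand_in(); print(robot.current_t())
```

```text
the job is handed in; nothing more can be done
the job is handed in; nothing more can be done
```

The job is done and handed in at about 14 s of the 51 s allowed; `hand_in` gives no verdict. I held the red bar down at its stop with one fingertip (tip at z = 116 mm, 5 to 7 N). With the other I pushed the cream stone home, backed off it, and only then lifted to let the bar go.

**Stone:** While the bar was still held, a second 16 N push moved the stone no further. After release its centre measured about x = -0.6 mm from home, lying straight in the channel.

**Clip and surroundings:** The jaw rests on the stone, the bar is released and the gripper is clear. The spare stones and rubbing stone look unmoved in the last close-up. I did not check the mug, bottle, knife and brush again at the end, but the arm never worked near them.

**Disagreements and limits:**
- The first push stopped with the fingertip about 2 mm short of where I expected. I put this down to the pad's size and the calibration, since the stone's edges measured home.
- The scene camera's board corners were up to 9 mm off in the fit, so I used the wrist view for the holder's position, which fitted to 1.5 mm.
- I could not read the clip angle or the jaw's force on the stone directly. I judged both from the pictures.

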